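# Angle a profile past the post into its rack bay

## Robot

A 7-joint arm with a two-finger parallel gripper is mounted at the origin on the work surface. World frame = base frame: x ahead of the robot, y to its left, z up, the work surface at z = 0. Lengths are in mm, angles in rad, forces in N, time in s.
With the tool pointing down it reaches from about 400 to 750 mm from the base axis. Payload 19.5 kg.
Tool frame: the origin (TCP) lies on the centre line of the jaws, within the pads' length; the fingertips stand 14 mm ahead of it and the grasp point (between the pads) lies 5 mm behind it; z points along the fingers, y is the line along which they close (so a half turn about z gives the same grasp; the last joint's range is limited). The gripper opens to 85 mm and grips with 20 to 120 N. Pads are 22 mm wide; open, the fingers measure 114 mm over their backs; the gripper's body (76 mm by 85 mm) begins 54 mm behind the grasp point. The pads swing forward as they close: fully open they stand 13 mm farther back than shut.
Start: joints at [-1.186, 0.707, -0.028, 1.485, 0.022, 0.951, -0.075], TCP at [238.011, 523.396, 205.968] pointing down, gripper open.
Joint ranges: [-2.71, 2.71], [-0.32, 2.16], [-1.57, 1.52], [0, 2.45], [-1.46, 4.6], [0, 2.02], [-2.83, 2.83]. Speed limits (rad/s): [1.89, 1.89, 2.57, 2.57, 3.01, 3.01, 3.01].

## Interface

Orientations are given as a unit quaternion [w, x, y, z].
In Python, from cell import status, cams, ticket gives the robot as it stands.
- The arm moves only by the shell command python3 -m handwheel 'ROWS' [OPENING] [FORCE]. ROWS is JSON, a list that holds one entry, the list of rows, each a list of 6 numbers: the shift along the tool's x, y, z in m, then the turn, a rotation vector about the tool's x, y, z in rad. In form: [[[x, y, z, rx, ry, rz], ...]]. A call has 1 to 20 rows; each row shifts and turns the commanded pose from where the row before left it, along the tool's axes as they then stand; what a row does not reach is not made up. A row lasts 1/12 s, in which the tool goes at most 41.7 mm and 7.16 degrees, less where a joint would pass 70% of its speed; a pose out of reach is approached as far as the arm can. A call with a gripper value outside its range is refused whole. OPENING is the opening, from 0 (shut) to 1 (fully open), set as the call begins (- or left out, the last holds). The fingers move at their own pace and stop on an object; FORCE is the grip in N (left out, the last holds). Time passes only in rows, so rows that do not move let the fingers close. It gives the time, the measured TCP pose, the force, the opening and the grip force at its end, in the units of the state.
- status.state(): the state, without advancing time (a new reading comes with each control period).
- cams.get_image(name): name is "side" or "top" or "wrist"; returns a dict with "img" (400x640x3 uint8, blue, green, red), "vfov" (degrees; the focal length in pixels is half the picture's height over the tangent of half this angle, whatever the lens; pixels are square), "cx", "cy" (the principal point, pixels), "eye" and "orientation" of the camera in the world; the wrist camera has in their place "tool_from_camera" (4x4, takes a point from camera to tool coordinates, whose origin is the TCP and whose axes are the flange's). Camera axes: x right, y up, looking along -z (the intrinsics and any distortion apply to the point x, -y, -z); pixel columns grow to the right and rows downward; lengths in mm; the calibration is good to about 2 mm. A picture is of the moment at which its call begins: read the wrist's pose just before it. There is no depth.
- ticket.close_job(): hands the job in; it is judged then, once.
The state is a dict: "time_s": time; "joint_positions": joint angles; "joint_velocities": joint speeds; "effort": joint torques, N m; "position": TCP position; "tool_rot": TCP orientation; "ft_force": force on the tool from outside, world axes, zero at the start; "moment": the same for the moment, N m; "width": finger opening in mm; "finger_force": force on a finger pad.
Only numpy, scipy, OpenCV 4.12 (cv2) and the standard library are available. Lean on these libraries where they do the work, as an engineer would, in place of code of your own. Each camera call takes 0.05 s, during which the arm holds its last target. There are 200 camera calls.

## Task

Put the loose length of slotted aluminium profile away in the empty front bay of the plywood rack by pushing it along the bench with the fingers: the steel post in front of the bay is in the way, so angle one end in behind the post first, then swing the other end in, until the whole length lies back against the bay's back wall. Keep the profile flat on the bench all the time, never lifting or tipping it, and leave the screw jar, the screwdriver and the multimeter where they are.

Things in the scene. Friction and masses are not known exactly. Their poses are not given: they have to be found in the camera images.
- profile: loose bar of slotted aluminium profile, 200 mm long, 20 mm wide, 20 mm high, about 0.11 kg, lying flat on the bench in front of the bay. Origin: centre of its underside; x along its length, z up. It slides when pushed and turns when pushed off centre.
- profile_far_end (a point): centre of the profile's +x end face (100 mm from its middle, 10 mm up); at the start the end farther from the robot, on the post's side
- profile_near_end (a point): centre of the profile's other, -x end face; at the start the end nearer to the robot
- rack: fixed plywood rack, walls 26 mm high, no floor. Origin: on the bench, middle of the empty front bay's open mouth; x along the mouth (roughly away from the robot), y into the bay (roughly to the robot's left). Inside: 280 mm long (8 mm side walls at x = -140 and +140 mm, from y = 0 inward), back wall's face at y = +45 mm. Behind it, up to y = 111 mm, a second bay holds two fixed profiles.
- post: fixed round steel post, 24 mm diameter, 50 mm high, upright on the bench 35 to 45 mm in front of the bay's mouth and 45 to 62 mm from its middle towards the far (+x) end. It leaves too little room for the profile to go in broadside. Origin: centre of its foot.
- jar: bystander: amber screw jar, 48 mm diameter, 60 mm high, standing loose. Origin: centre of its underside
- screwdriver: bystander: screwdriver with an orange handle, about 200 mm long, lying loose along its x axis. Origin: on the underside, near its middle
- meter: bystander: black multimeter, 130 x 70 x 37 mm, lying loose behind the rack. Origin: centre of its underside
Not all that is in view belongs to the job. There is more than one size of the profile; the job needs the middle-sized.

How it is judged:
By the outcome, as a careful person would: the job done as asked, in the order asked, and still so for the second after the job is handed in, with the robot touching nothing.
It also fails if it takes over 72 s, if anything falls off the work surface, if the arm or the gripper's body presses on something with over 40 N, if the wrist force passes 120 N, or if a joint passes its speed limit or range.

## Working session

There is one attempt and no reset: what is moved stays moved. The work goes in short steps, Python scripts to look and compute and a shell command to move; the robot and the scene stay as the last step left them, time stands still between calls to the robot, and variables do not carry over. Pictures are saved under pics/ and viewed, at most 10 in all, crops included, and the job is handed in when it is done.

```bash
ls; mkdir -p pics
python3 - <<'E'
from cell import status,cams
import cv2,json
s=status.state();print(s)
for n in("top","side"):
    d=cams.get_image(n);cv2.imwrite(f"pics/{n}0.png",d["img"]);print({k:v for k,v in d.items() if k!="img"})
E
```

```text
pics
{'time_s': 0.0, 'joint_positions': array([-1.18568571,  0.70706822, -0.02762392,  1.48500481,  0.02197822,
        0.95090341, -0.07551499]), 'joint_velocities': array([ 0.0010514 ,  0.0009553 , -0.00100263, -0.00165922,  0.0021204 ,
        0.0016789 , -0.00102614]), 'effort': array([ 1.43837851e-04, -8.83226681e+01,  1.23466652e+00, -2.36176711e+01,
        1.69726816e-02,  6.45967608e-03, -3.98452198e-05]), 'position': array([237.90391241, 523.15173217, 205.54601104]), 'tool_rot': array([-1.08275770e-04,  2.11799986e-01,  9.77312884e-01, -5.30230062e-04]), 'ft_force': array([ 0.67483548, -1.30845542, -0.13002962]), 'moment': array([-0.01653816, -0.00592077,  0.02893376]), 'finger_force': 0.0, 'width': 85.3856741930515}
{'vfov': 42.08052278336556, 'cx': 316.89366439853, 'cy': 202.35836700979212, 'eye': array([ 306.31672268,  -24.10536207, 1364.96690505]), 'orientation': array([-0.69785248, -0.0550483 ,  0.0527559 ,  0.71217162])}
{'vfov': 48.35229980173555, 'cx': 316.0135837566357, 'cy': 191.73216121047494, 'eye': array([ 473.14180623, -791.3697259 ,  649.6302652 ]), 'orientation': array([ 0.89723809,  0.43917072, -0.01921731, -0.04151604])}
```

View pics/top0.png

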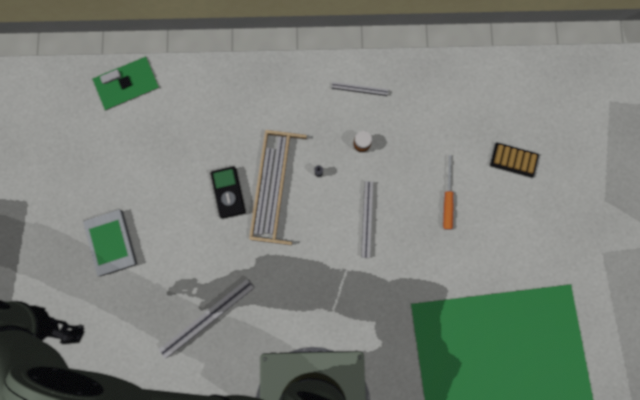

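View pics/side0.png

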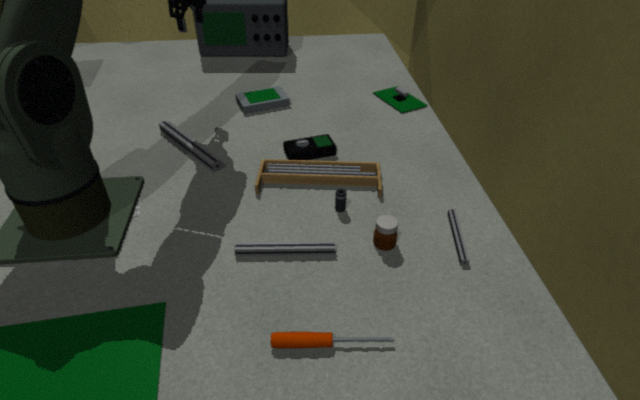

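The top view shows the rack around (270,188), its mouth facing right. The post is at (319,171), the middle-sized profile runs (370,181)-(367,257), the jar is at (362,140), the screwdriver at (448,195) and the meter at (228,192).

```bash
cat > h.py <<'E'
import numpy as np,cv2
from scipy.spatial.transform import Rotation as R
from cell import status,cams
def q(v): return R.from_quat(np.roll(v,-1))
def ray(d,p,z,pose=None):
    f=200/np.tan(np.radians(d["vfov"]/2))
    v=np.array([(p[0]-d["cx"])/f,-(p[1]-d["cy"])/f,-1])
    r=q(d["orientation"]).apply(v);return d["eye"]+r*(z-d["eye"][2])/r[2]
def proj(d,P):
    f=200/np.tan(np.radians(d["vfov"]/2))
    c=q(d["orientation"]).inv().apply(np.asarray(P,float)-d["eye"])
    return np.array([d["cx"]-f*c[0]/c[2],d["cy"]+f*c[1]/c[2]])
E
python3 - <<'E'
from h import *
d=cams.get_image("top");im=d["img"]
cv2.imwrite("pics/crop1.png",cv2.resize(im[120:265,240:400],None,fx=4,fy=4,interpolation=cv2.INTER_CUBIC))
hsv=cv2.cvtColor(im,cv2.COLOR_BGR2HSV)
w=((hsv[...,1]>70)&(hsv[...,0]<30)).astype(np.uint8)
w[:, :240]=0;w[:,330:]=0;w[:120]=0;w[260:]=0
n,l,s,c=cv2.connectedComponentsWithStats(w)
for i in range(1,n): 
    if s[i,4]>20: print(s[i])
g=im[165:270,340:390].astype(int)
print(im[218,350:390].mean(1).astype(int),im[140:145,300:340].mean(2).astype(int)[0])
for r in range(164,180,2):print(r,im[r,308:330].mean(1).astype(int))
for r in list(range(176,188))+list(range(250,262)):print(r,im[r,358:380].mean(1).astype(int))
E
```

```text
[251 132  55 112 469]
[157 158 158 159 158 156 156 157 154 148 141 135 130 133 142 140 120 103
 118 138 142 130 112 105 105 113 130 144 150 151 152 152 153 154 155 156
 155 154 154 155] [146 144 142 141 139 138 138 140 145 147 149 149 150 152 151 150 149 150
 151 151 151 150 150 151 152 153 152 152 151 151 150 150 150 148 147 148
 150 151 151 150]
164 [139 139 140 144 148 151 150 148 144 139 137 137 143 150 155 156 154 151
 150 151 153 154]
166 [141 140 139 139 139 137 129 117  97  82  73  77  92 113 133 145 149 150
 150 148 146 144]
168 [139 138 139 138 135 124 104  81  63  48  39  43  56  70  88 107 118 121
 121 118 113 109]
170 [140 139 139 140 138 127 105  79  62  50  45  49  59  67  78  94 104 108
 108 107 106 106]
172 [150 146 144 142 139 130 107  79  66  65  65  66  63  64  75  92 105 109
 110 109 108 108]
174 [156 156 155 151 145 136 113  83  64  58  55  53  51  54  72  93 105 111
 112 113 113 113]
176 [155 156 157 157 156 152 144 129 107  86  74  72  78  91 110 124 132 139
 145 147 147 146]
178 [157 156 157 156 156 155 155 153 150 147 144 143 143 146 150 154 156 155
 155 156
[... 1589 characters left out ...]
0 108 109 118 135
 148 151 152 153]
255 [148 143 136 131 135 139 126 105 107 129 142 136 121 111 110 112 121 137
 149 152 153 153]
256 [153 149 142 134 135 137 125 107 109 130 141 136 123 116 120 126 133 143
 150 154 155 154]
257 [156 153 149 142 141 139 132 119 119 133 140 139 132 131 136 143 147 151
 153 155 156 155]
258 [157 154 153 152 151 150 144 137 136 139 144 146 147 147 149 152 153 154
 155 155 155 155]
259 [155 155 155 156 156 156 153 150 149 150 151 153 154 154 154 153 153 153
 155 155 155 154]
260 [156 156 157 157 157 156 154 153 153 154 155 156 156 156 155 153 153 154
 156 156 155 153]
261 [156 156 156 156 156 155 154 155 155 155 156 156 156 156 155 154 154 155
 156 156 155 154]
```

View pics/crop1.png

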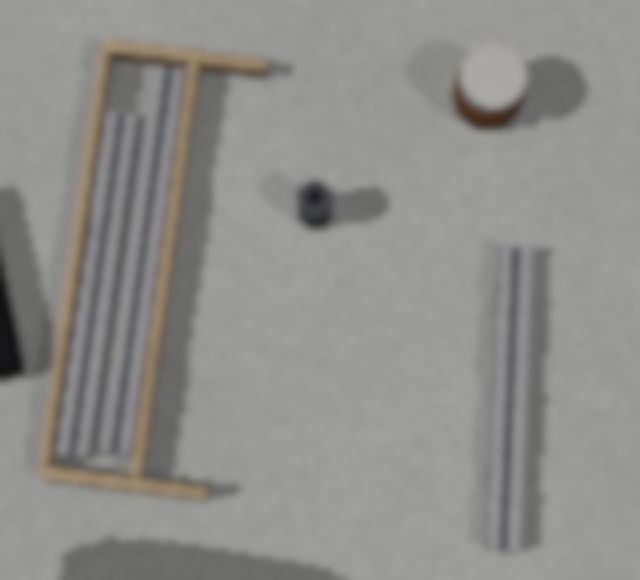

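The crop (4x, offset 240,120) shows:
- **Rack:** mouth tips at (266,67) and (207,493), back-wall face (197,66)-(143,470).
- **Post:** top at (314,198).
- **Profile:** groove line (515,247)-(503,549).
- **Jar:** lid at (493,77).

Run:
```python
from h import *
d=cams.get_image("top")
C=lambda u,v,z:ray(d,(240+u/4-.4,120+v/4-.4),z)[:2]
tf,tn=C(266,67,26),C(207,493,26)
bf,bn=C(197,66,26),C(143,470,26)
print("tips",tf,tn,np.linalg.norm(tf-tn),"back",bf,bn)
o=(tf+tn)/2;ex=(tf-tn)/np.linalg.norm(tf-tn);ey=np.array([-ex[1],ex[0]])
L=lambda p:np.round([(p-o)@ex,(p-o)@ey],1)
print("o",o,"ang",np.degrees(np.arctan2(ex[1],ex[0])))
for n,p in dict(tf=tf,tn=tn,bf=bf,bn=bn,post=C(314,197,50),pf=C(515,247,20),pn=C(503,549,20),jar=C(493,77,60)).items():print(n,p.round(1),L(p))
```

```text
tips [690.34052322   3.32352007] [408.16190246  46.05763939] 285.3961789582885 back [692.00358006  49.16398642] [423.83172285  87.15563941]
o [549.25121284  24.69057973] ang -8.6116352131284
tf [690.3   3.3] [142.7   0. ]
tn [408.2  46.1] [-142.7    0. ]
bf [692.   49.2] [137.5  45.6]
bn [423.8  87.2] [-133.4   43. ]
post [596.1 -26.7] [ 54.1 -43.8]
pf [ 566.3 -158.3] [  44.3 -178.4]
pn [ 368.7 -143.7] [-153.3 -193.5]
jar [ 670.8 -144.1] [ 145.4 -148.6]
```

```bash
cat >> h.py <<'E'
O=np.array([549.3,24.7]);A=np.radians(-8.6);E=np.array([[np.cos(A),-np.sin(A)],[np.sin(A),np.cos(A)]])
def W(p): return O+E@np.asarray(p,float)
def Rk(p): return E.T@(np.asarray(p,float)[:2]-O)
def go(p,z,yawdeg):
    """rack xy (mm), world z, rack yaw of tool x -> shift in tool axes NOW (mm) and turn rz (rad)"""
    s=status.state();T=q(s["tool_rot"]);t=np.r_[W(p),z]
    x=T.apply([1,0,0]);yaw=np.degrees(np.arctan2(x[1],x[0]))
    dy=(yawdeg-8.6-yaw+180)%360-180
    print("t %.2f rack"%s["time_s"],Rk(s["position"]).round(1),"z %.1f"%s["position"][2],"rackyaw %.1f"%(yaw+8.6),
     "| tool shift mm",T.inv().apply(t-s["position"]).round(1),"rz",round(-np.radians(dy),3),"F",s["ft_force"].round(1),"w %.0f"%s["width"])
E
python3 -c "
from h import *
go((28,-215),200,94.4);print(W((28,-215)))"
```

```text
t 0.20 rack [-382.4  446.4] z 205.7 rackyaw 164.1 | tool shift mm [-575.5 -524.1    6.1] rz 1.217 F [-0.2  0.2 -1. ] w 85
[ 544.83507983 -192.06961154]
```

```bash
python3 -m handwheel '[[[-0.0288,-0.0262,0,0,0,0],[-0.0288,-0.0262,0,0,0,0],[-0.0288,-0.0262,0,0,0,0],[-0.0288,-0.0262,0,0,0,0],[-0.0288,-0.0262,0,0,0,0],[-0.0288,-0.0262,0,0,0,0],[-0.0288,-0.0262,0,0,0,0],[-0.0288,-0.0262,0,0,0,0],[-0.0288,-0.0262,0,0,0,0],[-0.0288,-0.0262,0,0,0,0],[-0.0288,-0.0262,0,0,0,0],[-0.0288,-0.0262,0,0,0,0],[-0.0288,-0.0262,0,0,0,0],[-0.0288,-0.0262,0,0,0,0],[-0.0288,-0.0262,0,0,0,0],[-0.0288,-0.0262,0,0,0,0],[-0.0288,-0.0262,0,0,0,0],[-0.0288,-0.0262,0,0,0,0],[-0.0288,-0.0262,0,0,0,0],[-0.0288,-0.0262,0,0,0,0]]]' 0 20
python3 -m handwheel '[[[0,0,0,0,0,0.12],[0,0,0,0,0,0.12],[0,0,0,0,0,0.12],[0,0,0,0,0,0.12],[0,0,0,0,0,0.12],[0,0,0,0,0,0.12],[0,0,0,0,0,0.12],[0,0,0,0,0,0.12],[0,0,0,0,0,0.12],[0,0,0,0,0,0.12],[0,0,0,0,0,0],[0,0,0,0,0,0]]]'
python3 -c "
from h import *
go((28,-215),100,94.4)"
```

```text
time_s: 1.87
position: [545.7, -194.2, 206.0]
tool_rot: [-0.0, 0.212, 0.977, -0.0]
ft_force: [0.2, 0.7, 0.1]
width: 0.0
finger_force: 0.0
time_s: 2.87
position: [545.4, -191.9, 205.9]
tool_rot: [-0.0, 0.725, 0.688, -0.0]
ft_force: [0.4, 0.6, 0.6]
width: -0.0
finger_force: 0.0
t 2.87 rack [  28.5 -214.7] z 205.9 rackyaw 95.6 | tool shift mm [ -0.2  -0.5 105.9] rz 0.021 F [0.4 0.6 0.6] w -0
```

```bash
python3 -m handwheel '[[[0,0,0.03,0,0,0.02],[0,0,0.03,0,0,0],[0,0,0.03,0,0,0],[0,0,0.03,0,0,0],[0,0,0.03,0,0,0],[0,0,0.02,0,0,0],[0,0,0.01,0,0,0],[0,0,0.006,0,0,0],[0,0,0,0,0,0],[0.005,0,0,0,0,0],[0.005,0,0,0,0,0],[0.004,0,0,0,0,0],[0,0,0,0,0,0]]]'
python3 -m handwheel '[[[0.005,0,0,0,0,-0.038],[0.005,0,0,0,0,-0.038],[0.005,0,0,0,0,-0.038],[0.005,0,0,0,0,-0.038],[0.005,0,0,0,0,-0.038],[0.005,0,0,0,0,-0.038],[0.005,0,0,0,0,-0.038],[0.005,0,0,0,0,-0.038],[0,0,0,0,0,0]]]'
python3 - <<'E'
from h import *
go((0,0),20,90)
d=cams.get_image("top");cv2.imwrite("pics/a1.png",cv2.resize(d["img"][120:265,240:400],None,fx=4,fy=4,interpolation=cv2.INTER_CUBIC))
d=cams.get_image("side");cv2.imwrite("pics/s1.png",cv2.resize(d["img"][140:280,200:430],None,fx=3,fy=3,interpolation=cv2.INTER_CUBIC))
E
```

```text
time_s: 3.95
position: [547.1, -176.7, 20.7]
tool_rot: [0.0, 0.733, 0.68, 0.0]
ft_force: [-0.7, 0.5, -0.3]
width: 0.3
finger_force: 0.0
time_s: 4.7
position: [544.1, -137.1, 20.0]
tool_rot: [-0.0, 0.62, 0.784, 0.0]
ft_force: [0.4, 0.8, -0.3]
width: 0.1
finger_force: 0.0
t 4.70 rack [  19.  -160.8] z 20.0 rackyaw 111.9 | tool shift mm [1.563e+02 4.240e+01 1.000e-01] rz 0.383 F [ 0.4  0.8 -0.3] w 0
```

View pics/a1.png

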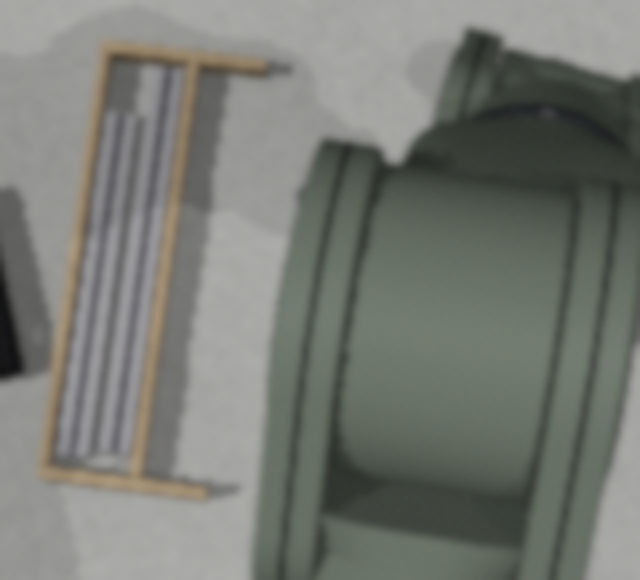

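The top view is blocked by the arm, so I'll use the side view.

View pics/s1.png

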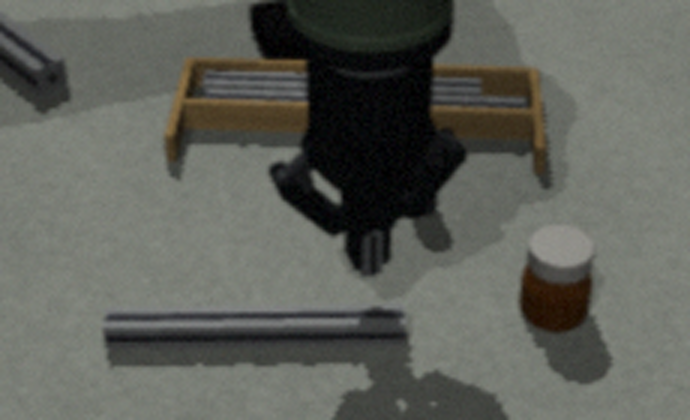

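Run:
```python
from h import *
d=cams.get_image("side");t=cams.get_image("top")
S=lambda u,v,z:ray(d,(200+u/3,140+v/3),z)
for n,a in dict(far=(403,325,20),near=(105,328,20),tipfinger=(370,270,6),tf=(538,178,0),tn=(172,170,0),jar=(560,250,60)).items():
    w=S(*a);print(n,w.round(1),Rk(w).round(1))
s=status.state();p=s["position"].copy();p[2]-=14
print("tip->side crop",(proj(d,p)-[200,140])*3)
P=np.r_[W((-54.5,-186)),20];print((proj(d,P)-[200,140])*3,proj(t,P))
```

```text
far [ 565.4 -169.5   20. ] [  44.9 -189.6]
near [ 369.6 -153.9   20. ] [-150.9 -203.5]
tipfinger [550.9 -99.4   6. ] [  20.2 -122.5]
tf [692.2  -1.1   0. ] [145.1  -4.1]
tn [409.6  35.6   0. ] [-139.8  -10.2]
jar [ 671. -150.   60.] [ 146.5 -154.5]
tip->side crop [366.1722138  309.54248394]
[253.70252722 315.09545393] [366.87756977 218.65552311]
```

The side view shows the bar unmoved, with the fingers beyond it (tip at crop (370,270), expected (366,310)). They appear to ride higher than expected and passed over the bar, so I'll check with the wrist camera.

Run:
```python
from h import *
d=cams.get_image("wrist");cv2.imwrite("pics/w1.png",d["img"]);print({k:v for k,v in d.items() if k!="img"})
```

```text
{'vfov': 69.32090205006183, 'cx': 319.8346361590266, 'cy': 200.68042324377345, 'tool_from_camera': array([[ 6.72997401e-05,  9.52718600e-01,  3.03854018e-01,
         7.71502277e+01],
       [ 9.99999993e-01, -9.26618610e-05,  6.90494040e-05,
         2.37895932e-01],
       [ 9.39403303e-05,  3.03854011e-01, -9.52718600e-01,
        -1.68710003e+02],
       [ 0.00000000e+00,  0.00000000e+00,  0.00000000e+00,
         1.00000000e+00]])}
```

View pics/w1.png

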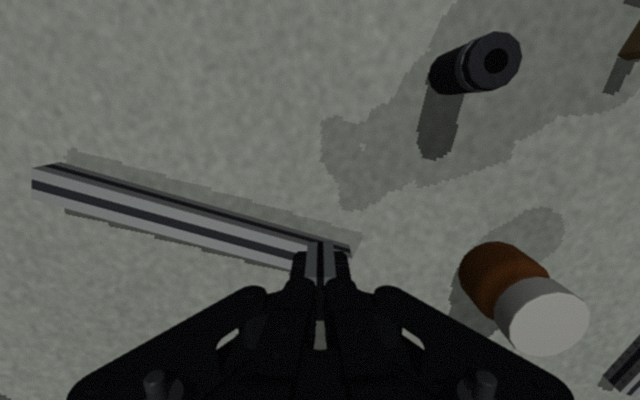

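The wrist view shows the bar running from (32,180) to (350,250), its far end right at the fingertips (320,245), and the post at (490,65). I'll project the estimates to see which reading is off.

```bash
cat >> h.py <<'E'
def wcam():
    s=status.state();d=cams.get_image("wrist");T=np.eye(4);T[:3,:3]=q(s["tool_rot"]).as_matrix();T[:3,3]=s["position"]
    M=T@d["tool_from_camera"];d["eye"]=M[:3,3];d["orientation"]=np.roll(R.from_matrix(M[:3,:3]).as_quat(),1);return d
E
python3 - <<'E'
from h import *
d=wcam();s=status.state();T=q(s["tool_rot"])
for z in(14,0,-20):print("tcp",z,proj(d,s["position"]+T.apply([0,0,z])))
for n,p in dict(far=(44.3,-178.4),near=(-153.3,-193.5)).items():print(n,proj(d,np.r_[W(p),20]))
print("post",proj(d,np.r_[W((54.1,-43.8)),50]))
for n,p,z in(("far",(335,242),20),("far",(350,252),0),("near",(45,172),20),("near",(35,200),10),("post",(495,62),50),("tip",(320,240),6)):
  print(n,z,Rk(ray(d,p,z)).round(1))
E
```

```text
tcp 14 [319.48316399 226.97105121]
tcp 0 [319.45566301 235.55729063]
tcp -20 [319.40866872 250.2296443 ]
far [345.51022802 269.01805735]
near [ 32.95621763 182.81598986]
post [493.61645928  59.72551675]
far 20 [  30.3 -162.8]
far 0 [  48.1 -174.7]
near 20 [-147.2 -184. ]
near 10 [-159.6 -211.1]
post 50 [ 55.1 -44.4]
tip 6 [  23.3 -171.2]
```

```bash
python3 -c "
from h import *
go((24,-222),25,94.4)"
```

```text
t 5.00 rack [  19.4 -162.3] z 20.0 rackyaw 111.6 | tool shift mm [-57.2 -17.7  -5. ] rz 0.301 F [ 0.8 -0.2 -0.1] w 0
```

```bash
python3 -m handwheel '[[[0,0,-0.01,0,0,0],[-0.0114,-0.0035,0,0,0,0],[-0.0114,-0.0035,0,0,0,0],[-0.0114,-0.0035,0,0,0,0],[-0.0114,-0.0035,0,0,0,0],[-0.0114,-0.0035,0,0,0,0],[0,0,0,0,0,0.1],[0,0,0,0,0,0.1],[0,0,0.01,0,0,0.1],[0,0,0,0,0,0],[0,0,0,0,0,0]]]'
python3 -m handwheel '[[[0,0,0.002,0,0,0],[0,0,0.002,0,0,0],[0,0,0.002,0,0,0],[0,0,0.002,0,0,0],[0,0,0.002,0,0,0]]]'
python3 - <<'E'
from h import *
go((24,-222),10,94.4)
d=cams.get_image("side");cv2.imwrite("pics/s2.png",cv2.resize(d["img"][140:280,200:430],None,fx=3,fy=3,interpolation=cv2.INTER_CUBIC))
s=status.state();p=s["position"].copy()
for z in(14,0,-20):print((proj(d,p-[0,0,z])-[200,140])*3)
E
```

```text
time_s: 5.92
position: [539.6, -198.3, 19.7]
tool_rot: [-0.0, 0.731, 0.682, -0.0]
ft_force: [0.6, -0.0, 0.3]
width: 0.2
finger_force: 0.0
time_s: 6.33
position: [540.0, -197.9, 9.9]
tool_rot: [0.0, 0.732, 0.681, -0.0]
ft_force: [0.1, -0.8, 0.6]
width: -0.0
finger_force: 0.0
t 6.33 rack [  24.1 -221.4] z 9.9 rackyaw 94.5 | tool shift mm [-0.5 -0.2 -0.1] rz 0.002 F [ 0.1 -0.8  0.6] w -0
[368.68083577 385.03555672]
[368.84307061 370.22458982]
[369.08050838 348.54809324]
```

View pics/s2.png

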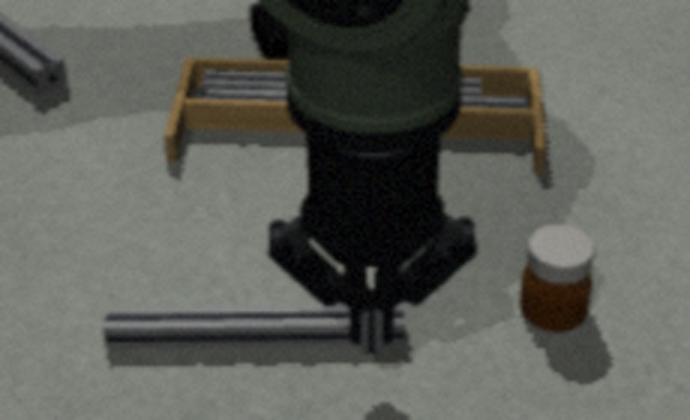

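Side view: the fingertip appears at crop (370,350) rather than (369,385), so it stands about 30 mm above the bench, higher than the nominal figure. I'll probe down gently.

```bash
python3 -m handwheel '[[[0,0,0.003,0,0,0],[0,0,0.003,0,0,0],[0,0,0.003,0,0,0],[0,0,0.003,0,0,0],[0,0,0.002,0,0,0]]]'
python3 -m handwheel '[[[0,0,0.002,0,0,0],[0,0,0.002,0,0,0],[0,0,0,0,0,0]]]'
python3 -m handwheel '[[[0,0,0.002,0,0,0],[0,0,0.001,0,0,0],[0,0,0,0,0,0]]]'
```

```text
time_s: 6.8
position: [539.9, -197.7, -4.4]
tool_rot: [-0.0, 0.732, 0.681, -0.0]
ft_force: [-0.3, -0.5, 0.2]
width: -0.2
finger_force: 0.0
time_s: 7.05
position: [539.9, -197.7, -8.3]
tool_rot: [-0.0, 0.732, 0.681, -0.0]
ft_force: [-0.0, 0.9, -0.3]
width: -0.2
finger_force: 0.0
time_s: 7.3
position: [539.9, -197.8, -11.2]
tool_rot: [-0.0, 0.732, 0.681, -0.0]
ft_force: [-0.5, -0.3, -0.6]
width: 0.2
finger_force: 0.0
```

```bash
python3 -m handwheel '[[[0,0,0.002,0,0,0],[0.005,0,0,0,0,0],[0.005,0,0,0,0,0],[0.005,0,0,0,0,0],[0.003,0,0,0,0,0],[0.005,0,0,0,0,-0.038],[0.005,0,0,0,0,-0.038],[0.005,0,0,0,0,-0.038],[0.005,0,0,0,0,-0.038],[0.005,0,0,0,0,-0.038],[0.005,0,0,0,0,-0.038],[0.005,0,0,0,0,-0.038],[0.005,0,0,0,0,-0.038],[0,0,0,0,0,0]]]'
python3 - <<'E'
from h import *
go((0,0),-13,90)
d=wcam();cv2.imwrite("pics/w2.png",d["img"])
for p in((-54.5,-186),):print(proj(d,np.r_[W(p),20]))
E
```

```text
time_s: 8.47
position: [538.7, -138.9, -13.0]
tool_rot: [-0.0, 0.619, 0.786, 0.0]
ft_force: [-0.3, 0.7, -0.2]
width: 0.2
finger_force: 0.0
t 8.47 rack [  14.  -163.3] z -13.0 rackyaw 112.1 | tool shift mm [1.566e+02 4.860e+01 1.000e-01] rz 0.387 F [-0.3  0.7 -0.2] w 0
[181.77933798 253.51610758]
```

View pics/w2.png

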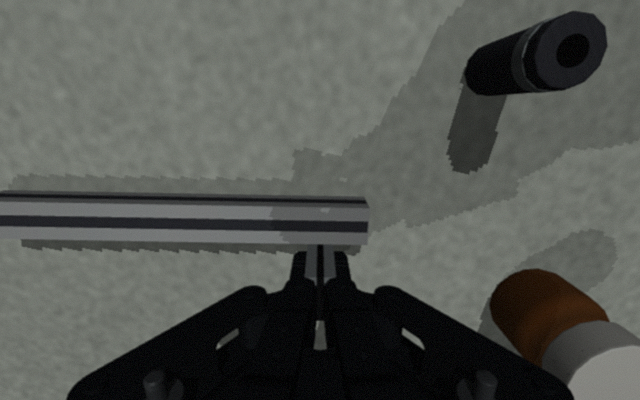

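The wrist view shows the bar flush against the fingers, its far end at (368,217) and its angle about 22° to the mouth, with the post at (570,45) clear. I'll continue the swing.

```bash
python3 -m handwheel '[[[0.005,0,0,0,0,-0.038],[0.005,0,0,0,0,-0.038],[0.005,0,0,0,0,-0.038],[0.005,0,0,0,0,-0.038],[0.005,0,0,0,0,-0.038],[0.005,0,0,0,0,-0.038],[0.005,0,0,0,0,-0.038],[0.005,0,0,0,0,-0.038],[0.005,0,0,0,0,-0.038],[0.005,0,0,0,0,-0.038],[0.005,0,0,0,0,-0.038],[0,0,0,0,0,0]]]'
cat >> h.py <<'E'
def bar(name="wrist",roi=None):
    """edges of light top face -> rack frame far/near ends on z=20"""
    d=wcam() if name=="wrist" else cams.get_image(name)
    g=cv2.GaussianBlur(cv2.cvtColor(d["img"],cv2.COLOR_BGR2GRAY),(3,3),0)
    return d,g
E
python3 - <<'E'
from h import *
go((0,0),-13,90)
im=cv2.imread("pics/w2.png");g0=cv2.cvtColor(im,cv2.COLOR_BGR2GRAY)
print("known col150",g0[180:256:3,150],"col340",g0[180:256:3,340])
d,g=bar();cv2.imwrite("pics/w3.png",d["img"])
for c in(20,80,140,200,260):print(c,g[170:256:3,c])
for r in(205,211,217,222,228):print(r,g[r,340:420:4])
E
```

```text
time_s: 9.52
position: [516.0, -89.3, -13.0]
tool_rot: [-0.0, 0.442, 0.897, 0.0]
ft_force: [-0.7, 0.7, -0.8]
width: 0.3
finger_force: 0.0
t 9.52 rack [ -15.9 -117.7] z -13.0 rackyaw 136.1 | tool shift mm [70.2 95.9  0. ] rz 0.804 F [-0.7  0.7 -0.8] w 0
known col150 [ 99 104 104 102  90  58  17  61  96 116 119 120 116  36  37  31  64 116
 120 119 112  69  72  66 112 113] col340 [107  95  96 101 103  96  62  19  59  73  91  92  90  95  28  31  27  37
  95  91  92  90  51  52   4   4]
20 [115 117 119 108  96  98  69  34  30  58 103 110 111 108  86  35  34  33
  88 109 108 109  90  64  70 106 109 109 112]
80 [110 116 116 115 107  93  88  56  19  50  74 112 111 112 112  46  34  34
  44 110 111 111 111  68  63  81 108 114 116]
140 [110 113 115 116 112  95  97  70  38  30  56 103 113 113 114  88  33  34
  32  90 112 112 113  92  62  65  97 108 111]
200 [108 108 109 109 111 103  98  95  57  20  49  73 112 112 113 113  44  32
  33  44 109 112 111 111  71  66  95 114 114]
260 [117 116 112 109 111 104  98  98  74  37  28  56 100 111 110 110  84  33
  32  31  87 110 110 108  90  64  74 115 116]
205 [55 55 54 54 55 55 54 60 92 94 98 95 92 94 94 95 94 92 93 96]
211 [105 106 105 106 106  93  88  89  88  91  98  96  91  89  92  94  93  95
  96  98]
217 [105 105 105  99  88  88  86  88  93  97  96  94  97  95  94  95  94  92
  88  89]
222 [35 38 36 41 35 39 40 52 94 96 93 92 96 95 95 92 92 92 88 87]
228 [25 26 26 25 25 26 26 58 97 97 97 96 94 96 96 95 91 93 94 94]
```

```bash
cat >> h.py <<'E'
def axis(d,p1,p2,end):
    """two groove pixels and the end pixel -> angle, far end, centre (rack)"""
    a,b,e=[Rk(ray(d,p,20)) for p in(p1,p2,end)];u=(b-a)/np.linalg.norm(b-a)
    print("theta %.1f far"%np.degrees(np.arctan2(u[1],u[0])),e.round(1),"centre",(e-100*u).round(1),"near",(e-200*u).round(1),
      "post dist %.1f"%((np.array([54.1,-43.8])-e)@[-u[1],u[0]]))
E
python3 - <<'E'
from h import *
d=wcam()
axis(d,(20,218.5),(260,224.7),(368,227))
E
```

```text
theta 44.3 far [-12.8 -87. ] centre [ -84.3 -156.8] near [-155.9 -226.7] post dist -15.9
```

```bash
python3 -m handwheel '[[[0.005,0,0,0,0,-0.038],[0.005,0,0,0,0,-0.038],[0,0,0,0,0,0],[-0.01,0,0,0,0,0],[-0.015,0,0,0,0,0],[-0.015,0,-0.02,0,0,0],[0,0,-0.03,0,0,0],[0,0,-0.03,0,0,0],[0,0,0,0,0,0]]]'
python3 - <<'E'
from h import *
d,g=bar();cv2.imwrite("pics/w4.png",d["img"])
# dark groove candidates: strongest long lines
e=((g<60)).astype(np.uint8)*255; e[260:]=0
l=cv2.HoughLinesP(e,1,np.pi/360,80,minLineLength=120,maxLineGap=6)
print(None if l is None else l[:8,0])
go((-162,-238),60,47.5)
for p in((-19,-80.5),(-153,-229)):print(proj(d,np.r_[W(p),20]))
E
```

```text
time_s: 10.37
position: [538.7, -112.9, 71.5]
tool_rot: [0.003, 0.41, 0.912, 0.001]
ft_force: [0.2, 0.1, 0.6]
width: 0.3
finger_force: 0.0
[[ 80 121 351 125]
 [ 81 123 296 125]
 [112 126 351 126]
 [491   0 609 185]
 [511   7 568 218]
 [ 80 120 285 123]
 [488   0 603 196]
 [485   0 590 203]]
t 10.42 rack [   9.4 -137.5] z 69.3 rackyaw 140.2 | tool shift mm [  67.3 -187.     8.7] rz 1.618 F [-0.1  0.2 -0. ] w 0
[353.71904456 133.79873916]
[ 81.56967569 122.97776989]
```

Run:
```python
from h import *
g=cv2.cvtColor(cv2.imread("pics/w4.png"),cv2.COLOR_BGR2GRAY)
for c in(100,200,330):print(c,g[96:150:2,c])
print(g[124,330:370:2]);print(g[122,60:100:2])
d=wcam();axis(d,(80,122),(351,125),(354,125))
```

```text
100 [116 113 110 109 108 101  99 105 106 105 112  61  34  36  33  65 109 105
 103 111  85  61  63  65  58  60  65]
200 [111 115 111 109 105  88  92  71 109 109 113 105  93  34  30  31  45 105
 110 110 110  99  66  63  66  67  61]
330 [113 112 109 107 111 109 106  87  90  94 106 107 104 105  60  29  33  30
  66 103 103 102 104  76  61  65  65]
[ 60  59  62  65  68  68  69  63  77  78  77  92  92  93  91  91  89  97
 107 106]
[108 108 105 106 105 107 102 107 107 106  52  29  37  34  34  32  31  34
  33  32]
theta 49.6 far [-25.  -76.4] centre [ -89.8 -152.5] near [-154.7 -228.6] post dist -39.0
```

Run:
```python
from h import *
print(status.state()["joint_positions"].round(2))
d=wcam();axis(d,(100,122),(330,128),(352,128.5))
go((-168,-242),70,48)
```

```text
[ 0.17  0.87 -0.05  1.73  0.07  0.55  0.81]
theta 48.7 far [-25. -79.] centre [ -91.  -154.2] near [-156.9 -229.4] post dist -36.3
t 10.52 rack [   8.  -137.3] z 66.9 rackyaw 140.2 | tool shift mm [  68.2 -193.1   -3.1] rz 1.609 F [-0.1  0.5 -0.6] w -0
```

```bash
python3 -m handwheel '[[[0.0085,-0.0241,0,0,0,0],[0.0085,-0.0241,0,0,0,0],[0.0085,-0.0241,0,0,0,0],[0.0085,-0.0241,0,0,0,0],[0.0085,-0.0241,0,0,0,0],[0.0085,-0.0241,0,0,0,0],[0.0085,-0.0241,0,0,0,0],[0.0085,-0.0241,0,0,0,0],[0,0,0,0,0,0],[0,0,0,0,0,0]]]'
python3 -m handwheel '[[[0,0,0,0,0,0.115],[0,0,0,0,0,0.115],[0,0,0,0,0,0.115],[0,0,0,0,0,0.115],[0,0,0,0,0,0.115],[0,0,0,0,0,0.115],[0,0,0,0,0,0.115],[0,0,0,0,0,0.115],[0,0,0,0,0,0.115],[0,0,0,0,0,0.115],[0,0,0,0,0,0.115],[0,0,0,0,0,0.115],[0,0,0,0,0,0.115],[0,0,0,0,0,0.115],[0,0,0,0,0,0],[0,0,0,0,0,0]]]'
python3 - <<'E'
from h import *
go((-168,-242),-13,48.5)
s=status.state();print(s["joint_positions"].round(2),s["tool_rot"].round(3))
d,g=bar();cv2.imwrite("pics/w5.png",d["img"])
print(proj(d,np.r_[W((-156.9,-229.4)),20]),proj(d,np.r_[W((-25,-79)),20]))
for r in(20,60,100,140):print(r,g[r,270:380:4])
E
```

```text
time_s: 11.35
position: [346.6, -189.6, 66.5]
tool_rot: [-0.001, 0.411, 0.912, -0.0]
ft_force: [1.0, 0.7, -0.0]
width: -0.2
finger_force: 0.0
time_s: 12.68
position: [348.0, -189.0, 66.7]
tool_rot: [-0.0, 0.941, 0.339, -0.0]
ft_force: [0.2, 0.0, 0.1]
width: 0.6
finger_force: 0.0
t 12.68 rack [-167.1 -241.4] z 66.7 rackyaw 48.2 | tool shift mm [-1.  -0.3 79.7] rz -0.005 F [0.2 0.  0.1] w 1
[ 0.35  0.77  0.11  2.26 -0.6   0.14  0.15] [-0.     0.941  0.339 -0.   ]
[318.39281061 192.40392908] [ 314.55117174 -148.46345081]
20 [ 91  93  92  92  92  92  92  89  89  92  92  68  26  35 109 108  92  60
  61  66  66 104 106 110 111 108 104 112]
60 [ 88  86  92  91  94  92  91  91  94  92  92  82  26  29  93  90  71  46
  45  45  56  96  97 108 111 111 108 108]
100 [ 92  89  92  96  93  92  93  93  92  90  90  84  27  29  90  89  66  47
  59  62  74 104 101 107 104 104 104 106]
140 [109 108 106 101  98  91  94  92  92  93  88  88  29  33 104 105  82  64
  63  62  91 105 107 111 106 103 107 108]
```

```bash
python3 -m handwheel '[[[-0.003,0,0.015,0,0,0],[0,0,0.015,0,0,0],[0,0,0.015,0,0,0],[0,0,0.015,0,0,0],[0,0,0.01,0,0,0],[0,0,0.005,0,0,0],[0,0,0.004,0,0,0],[0,0,0,0,0,0],[0,0,0,0,0,0]]]'
python3 - <<'E'
from h import *
go((-169,-243.5),-13,48.5)
s=status.state();print(s["joint_positions"].round(2))
d,g=bar();cv2.imwrite("pics/w6.png",d["img"])
for r in(20,80,140,180):print(r,g[r,270:380:4])
print(g[150:270:4,305])
E
```

```text
time_s: 13.48
position: [355.8, -197.2, -1.2]
tool_rot: [-0.008, 0.941, 0.337, -0.007]
ft_force: [-0.5, -0.2, 0.1]
width: 0.1
finger_force: 0.0
t 13.48 rack [-158.1 -248.3] z -1.2 rackyaw 48.0 | tool shift mm [ -3.6 -11.1  12. ] rz -0.009 F [-0.5 -0.2  0.1] w 0
[ 0.43  0.93 -0.    2.23 -0.7   0.    0.24]
20 [ 97  95  97  97  36  29  28  59  96  96  96  66  52  49  48  50  50  51
  72 114 114 114 115 114 112 113 111 113]
80 [ 95  94  93  94  88  28  27  29  94  93  93  86  46  51  50  49  48  48
  80  95  96 101 113 113 112 110 112 112]
140 [97 94 89 90 90 63 28 26 60 92 90 90 41 49 50 51 52 52 93 93 97 95 91 92
 93 95 95 97]
180 [ 93  94  92  90  89  91  27  28  34  90  90  90  47  50  49  49  50  49
  88  93  92  94  92 100 108 106 108 112]
[ 91  92  91  91  91  89  90  88  88  85  86  86  85  78  79  74  73  70
  67  87 107 104 110 110 109  93  10  14  18  24]
```

The near-end pose runs into the joint-6 limit, so I'll lift a little and tilt the fingers slightly toward the base to get down there.

```bash
python3 -m handwheel '[[[0,-0.005,-0.02,0,0,0],[0,-0.005,-0.02,0,0,0],[0,0,0,0.05,-0.02,0],[0,0,0,0.05,-0.02,0],[0,0,0,0.04,-0.015,0],[0,0,0,0,0,0],[0,0,0,0,0,0]]]'
python3 - <<'E'
from h import *
go((-169,-243),0,48.5)
s=status.state();print(s["joint_positions"].round(2),q(s["tool_rot"]).apply([0,0,1]).round(3))
E
```

```text
time_s: 14.12
position: [350.3, -189.7, 38.7]
tool_rot: [-0.064, 0.938, 0.336, -0.056]
ft_force: [-0.2, -0.4, 0.6]
width: 0.2
finger_force: 0.0
t 14.12 rack [-164.7 -241.8] z 38.7 rackyaw 48.3 | tool shift mm [-1.3  3.8 38.8] rz -0.004 F [-0.2 -0.4  0.6] w 0
[ 0.26  0.89  0.31  2.08 -0.61  0.44  0.18] [-0.148  0.082 -0.986]
```

```bash
python3 -c "
from h import *
go((-170,-240),-11,48.5)"
```

```text
t 14.12 rack [-164.7 -241.8] z 38.7 rackyaw 48.3 | tool shift mm [ 0.9  2.8 49.9] rz -0.004 F [-0.2 -0.4  0.6] w 0
```

```bash
python3 -m handwheel '[[[0,0.003,0.012,0,0,0],[0,0,0.012,0,0,0],[0,0,0.012,0,0,0],[0,0,0.008,0,0,0],[0.001,0,0.005,0,0,0],[0,0,0,0,0,0],[0,0,0,0,0,0]]]'
python3 - <<'E'
from h import *
go((-170,-240),-11,48.5)
s=status.state();print(s["joint_positions"].round(2),q(s["tool_rot"]).apply([0,0,1]).round(3))
d,g=bar();cv2.imwrite("pics/w7.png",d["img"])
for r in(20,80,140,180):print(r,g[r,250:390:4])
print(g[150:300:4,300],g[150:300:4,320])
E
```

```text
time_s: 14.7
position: [345.3, -187.5, -9.8]
tool_rot: [-0.064, 0.938, 0.335, -0.056]
ft_force: [0.7, -0.6, -0.2]
width: 0.2
finger_force: 0.0
t 14.70 rack [-170.  -240.3] z -9.8 rackyaw 48.2 | tool shift mm [ 0.3 -0.   1.2] rz -0.005 F [ 0.7 -0.6 -0.2] w 0
[ 0.32  0.98  0.2   2.11 -0.67  0.29  0.23] [-0.149  0.083 -0.985]
20 [ 91  93  93  92  96 100  98  92  94  97  97  97  96  96  30  29  28  46
  97  96  96  95  25  46  50  48  49  51  50  51  49  67  99  98  98]
80 [ 96  97  99 101  99  97  96  97 100  98  94  94  94  94  62  28  29  28
  95  93  93  93  24  50  52  51  48  48  47  48  57  92  91  94  96]
140 [101 104 101  99  97  92  93  95  95  98  99  92  92  91  91  28  28  27
  86  91  91  92  23  49  50  50  51  52  53  64  94  94  96  95  92]
180 [114 103  96  95  96  95  93  97  96  95  96  97  91  90  91  43  28  28
  71  91  91  91  20  47  48  48  50  49  50  86  96  97  98  95  93]
[ 91  91  91  92  92  91  90  91  91  90  91  90  89  90  89  89  89  88
  88  88  89 118 113 107 111  96   4   6   6   9   3   5   4   5   7   7
   6   2] [40 38 35 35 35 35 31 32 33 29 28 28 29 35 29 28 28 27 26 27 27 90 97 45
  3  4  3  2  3  3  3  4  7  9  8 10  8  8]
```

View pics/w7.png

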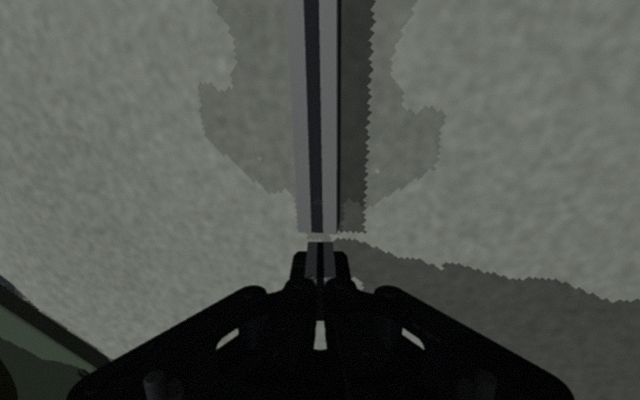

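The wrist view shows the fingers (320,245) centred right behind the bar's near end (318,232), in line with the bar. Now I'll push it lengthwise.

```bash
python3 -m handwheel '[[[0.004,0,-0.0003,0,0,0],[0.005,0,-0.0003,0,0,0],[0.005,0,-0.0003,0,0,0],[0.005,0,-0.0003,0,0,0],[0.005,0,-0.0003,0,0,0],[0.005,0,-0.0003,0,0,0],[0.005,0,-0.0003,0,0,0],[0.005,0,-0.0003,0,0,0],[0.005,0,-0.0003,0,0,0],[0.005,0,-0.0003,0,0,0],[0.005,0,-0.0003,0,0,0],[0.005,0,-0.0003,0,0,0],[0.005,0,-0.0003,0,0,0],[0,0,0,0,0,0]]]'
python3 - <<'E'
from h import *
go((-124,-187),-11,48.5)
d,g=bar();cv2.imwrite("pics/w8.png",d["img"])
for r in(20,80,140,180):print(r,g[r,250:390:4])
print(g[200:270:3,300])
E
```

```text
time_s: 15.92
position: [396.2, -146.2, -10.4]
tool_rot: [-0.065, 0.938, 0.336, -0.056]
ft_force: [0.4, 0.0, 0.3]
width: -0.1
finger_force: 0.0
t 15.92 rack [-125.9 -191.9] z -10.4 rackyaw 48.3 | tool shift mm [ 4.9 -1.8  0.6] rz -0.004 F [0.4 0.  0.3] w -0
20 [96 95 91 93 95 96 96 96 93 96 97 95 97 56 28 29 26 91 96 97 95 72 20 49
 49 50 51 50 51 52 53 99 97 95 95]
80 [ 99 100  96  96  99  97  94  94  97  99  94  94  93  94  28  29  29  68
  94  94  93  77  21  49  49  49  49  48  50  55  96  95  96 100  99]
140 [ 95  96  96  96  99  99  96  98 100  97  95  93  92  91  69  28  28  34
  91  92  90  77  22  49  49  49  49  50  51  80 102 101 101 105 101]
180 [112  97  96  94  93  95  96 103 102  96  96  94  90  90  91  27  28  27
  88  90  92  82  22  49  49  50  50  50  47  75  92  95  98 101 101]
[ 90  90  89  90  89  89  88  89  90  89  89  88  89  88 104 114 113  60
   3   5   6   6   8   6]
```

```bash
cat >> h.py <<'E'
def axn(d,p1,p2,end):
    a,b,e=[Rk(ray(d,p,20)) for p in(p1,p2,end)];u=(b-a)/np.linalg.norm(b-a)
    print("theta %.1f near"%np.degrees(np.arctan2(u[1],u[0])),e.round(1),"far",(e+200*u).round(1),"post dist %.1f"%((np.array([54.1,-43.8])-e)@[-u[1],u[0]]))
E
python3 - <<'E'
from h import *
d=wcam();axn(d,(315,180),(309.5,20),(316,240))
E
```

```text
theta 49.3 near [-114.1 -184.1] far [ 16.4 -32.5] post dist -35.9
```

```bash
python3 -m handwheel '[[[0.005,0,-0.0003,0,0,0],[0.005,0,-0.0003,0,0,0],[0.005,0,-0.0003,0,0,0],[0.005,0,-0.0003,0,0,0],[0.005,0,-0.0003,0,0,0],[0.005,0,-0.0003,0,0,0],[0.005,0,-0.0003,0,0,0],[0.005,0,-0.0003,0,0,0],[0.005,0,-0.0003,0,0,0],[0.005,0,-0.0003,0,0,0],[0.005,0,-0.0003,0,0,0],[0.005,0,-0.0003,0,0,0],[0.005,0,-0.0003,0,0,0],[0.005,0,-0.0003,0,0,0],[0.004,0,-0.0003,0,0,0],[0,0,0,0,0,0]]]'
python3 - <<'E'
from h import *
go((-124,-187),-11,48.5)
d,g=bar();cv2.imwrite("pics/w9.png",d["img"])
for r in(20,80,140,180):
    c=np.where(g[r,280:340]<38)[0]+280;print(r,c.min(),c.max(),np.median(c),g[r,290:345:4])
print(g[200:270:3,300])
E
```

```text
time_s: 17.35
position: [453.6, -99.6, -10.6]
tool_rot: [-0.065, 0.938, 0.336, -0.056]
ft_force: [0.1, 0.6, 0.4]
width: 0.1
finger_force: 0.0
t 17.35 rack [ -76.1 -137.2] z -10.6 rackyaw 48.3 | tool shift mm [-68.9  -1.8   5.1] rz -0.004 F [0.1 0.6 0.4] w 0
20 302 337 309.5 [95 97 97 31 29 29 40 96 97 96 95 34 38 53]
80 304 338 311.5 [93 94 94 84 28 28 27 89 95 93 94 45 36 49]
140 307 338 314.0 [95 92 92 91 46 30 27 52 92 91 92 58 31 51]
180 309 338 315.5 [94 92 91 92 84 26 26 30 91 91 91 63 30 51]
[ 89  90  90  90  89  89  89  88  89  89  88  88  89  87 101 112 112  57
   4   6   7   6   7   4]
```

Run:
```python
from h import *
d=wcam();axn(d,(313.5,180),(307,20),(315,240))
```

```text
theta 49.5 near [ -64.6 -129. ] far [65.3 23.1] post dist -34.9
```

```bash
python3 -m handwheel '[[[0.005,0,-0.0003,0,0,0],[0.005,0,-0.0003,0,0,0],[0,0,0,0,0,0],[-0.01,0,0,0,0,0],[-0.01,0,-0.005,0,0,0],[0,0,-0.025,0,0,0],[0,0,-0.025,0,0,0],[0,0,-0.025,0,0,0],[0,0,0,-0.05,0.02,-0.1],[0,0,0,-0.05,0.02,-0.1],[0,0,0,-0.04,0.015,-0.1],[0,0,0,0,0,0]]]'
python3 - <<'E'
from h import *
s=status.state();print(q(s["tool_rot"]).apply([0,0,1]).round(3))
go((-20,-127.5),70,139.5)
E
```

```text
time_s: 18.45
position: [455.5, -114.2, 70.5]
tool_rot: [-0.015, 0.88, 0.475, 0.003]
ft_force: [-0.6, 0.1, 0.2]
width: 0.1
finger_force: 0.0
[-0.008  0.029 -1.   ]
t 18.45 rack [ -72.  -151.3] z 70.5 rackyaw 65.3 | tool shift mm [43.4 37.3  0.5] rz -1.296 F [-0.6  0.1  0.2] w 0
```

```bash
python3 -m handwheel '[[[0.011,0.0093,0,0,0,0],[0.011,0.0093,0,0,0,0],[0.011,0.0093,0,0,0,0],[0.011,0.0093,0,0,0,0],[0,0,0,0,0,-0.108],[0,0,0,0,0,-0.108],[0,0,0,0,0,-0.108],[0,0,0,0,0,-0.108],[0,0,0,0,0,-0.108],[0,0,0,0,0,-0.108],[0,0,0,0,0,-0.108],[0,0,0,0,0,-0.108],[0,0,0,0,0,-0.108],[0,0,0,0,0,-0.108],[0,0,0,0,0,-0.108],[0,0,0,0,0,-0.108],[0,0,0,0,0,0],[0,0,0,0,0,0]]]'
python3 - <<'E'
from h import *
go((-20,-127.5),-13,139.5)
d,g=bar();cv2.imwrite("pics/w10.png",d["img"])
for p in((-58,-121),(72,31)):print(proj(d,np.r_[W(p),20]))
for c in(300,400,500):print(c,[(96+i*2,v) for i,v in enumerate(g[96:170:2,c])if v<50])
E
```

```text
time_s: 19.95
position: [512.0, -98.3, 69.5]
tool_rot: [-0.011, 0.42, 0.907, 0.011]
ft_force: [0.8, -0.3, -0.1]
width: -0.2
finger_force: 0.0
t 19.95 rack [ -18.5 -127.2] z 69.5 rackyaw 139.0 | tool shift mm [-1.5 -2.1 82.4] rz -0.009 F [ 0.8 -0.3 -0.1] w -0
[291.59248243 169.62572341]
[550.3874732  166.85234621]
300 [(156, np.uint8(44)), (168, np.uint8(41))]
400 [(168, np.uint8(35))]
500 [(112, np.uint8(49)), (114, np.uint8(49)), (116, np.uint8(49)), (118, np.uint8(49)), (120, np.uint8(49)), (122, np.uint8(49)), (124, np.uint8(47)), (126, np.uint8(46)), (168, np.uint8(24))]
```

```bash
python3 -m handwheel '[[[0,0,0.02,0,0,0],[0,0,0.02,0,0,0],[0,0,0.02,0,0,0],[0,0,0.012,0,0,0],[0,0,0.006,0,0,0],[0,0,0.004,0,0,0],[0,0,0,0,0,0],[0.005,0,0,0,0,0],[0.005,0,0,0,0,0],[0.003,0,0,0,0,0],[0.005,0,0,0,0,0.04],[0.005,0,0,0,0,0.04],[0.005,0,0,0,0,0.04],[0.005,0,0,0,0,0.04],[0.005,0,0,0,0,0.04],[0.005,0,0,0,0,0.04],[0.005,0,0,0,0,0.04],[0,0,0,0,0,0]]]'
python3 - <<'E'
from h import *
go((-20,-127.5),-13,139.5)
d,g=bar();cv2.imwrite("pics/w11.png",d["img"])
for c in(285,300,350,400,450,500,550,600):print(c,[(150+i*2,int(v)) for i,v in enumerate(g[150:250:2,c])if v<42])
for r in (215,225):print(g[r,250:320:4])
E
```

```text
time_s: 21.5
position: [483.5, -55.0, -10.6]
tool_rot: [-0.012, 0.54, 0.841, 0.01]
ft_force: [-0.2, 0.4, -0.3]
width: 0.2
finger_force: 0.0
t 21.50 rack [-53.2 -88.7] z -10.6 rackyaw 123.2 | tool shift mm [-50.7   6.5   0.8] rz -0.284 F [-0.2  0.4 -0.3] w 0
285 [(198, 36), (200, 26), (220, 32), (222, 27), (224, 29), (226, 31), (228, 40)]
300 [(198, 35), (200, 24), (220, 29), (222, 27), (224, 27), (226, 27), (228, 36)]
350 [(198, 39), (200, 25), (220, 31), (222, 27), (224, 28), (226, 26), (228, 36)]
400 [(198, 39), (200, 21), (220, 30), (222, 26), (224, 27), (226, 28), (228, 33)]
450 [(200, 23), (220, 31), (222, 27), (224, 28), (226, 27), (228, 33)]
500 [(200, 21), (220, 33), (222, 26), (224, 26), (226, 27), (228, 28)]
550 [(200, 22), (220, 33), (222, 25), (224, 27), (226, 27), (228, 30)]
600 [(200, 23), (220, 37), (222, 25), (224, 27), (226, 27), (228, 27)]
[116 118 117 116 115 113 109 108 110  97  90  91  90  90  91  91  91  91]
[117 122 121 119 120 118  42  33  34  28  29  26  28  29  27  27  28  27]
```

Run:
```python
from h import *
d=wcam();axn(d,(285,224),(600,224.5),(273,224))
```

```text
theta 33.2 near [-83.7 -86.3] far [83.8 23.1] post dist -39.8
```

```bash
python3 -m handwheel '[[[0.005,0,0,0,0,0.04],[0.005,0,0,0,0,0.04],[0.005,0,0,0,0,0.04],[0.005,0,0,0,0,0.04],[0.005,0,0,0,0,0.04],[0.005,0,0,0,0,0.04],[0.005,0,0,0,0,0.04],[0.005,0,0,0,0,0.04],[0.005,0,0,0,0,0.04],[0.005,0,0,0,0,0.04],[0,0,0,0,0,0]]]'
python3 - <<'E'
from h import *
go((-20,-127.5),-13,90)
d,g=bar();cv2.imwrite("pics/w12.png",d["img"])
for c in(285,300,400,500,600):print(c,[(150+i*2,int(v)) for i,v in enumerate(g[150:250:2,c])if v<42])
print(g[225,240:320:4])
E
```

```text
time_s: 22.52
position: [471.6, -7.3, -9.4]
tool_rot: [-0.014, 0.696, 0.718, 0.007]
ft_force: [0.7, 0.6, 0.0]
width: -0.1
finger_force: 0.0
t 22.52 rack [-72.1 -43.2] z -9.4 rackyaw 100.3 | tool shift mm [-92.3  36.1   0.5] rz 0.181 F [0.7 0.6 0. ] w -0
285 [(198, 41), (200, 32), (220, 29), (222, 30), (224, 32), (226, 31)]
300 [(198, 36), (200, 35), (220, 31), (222, 32), (224, 32), (226, 32)]
400 [(198, 28), (218, 34), (220, 30), (222, 32), (224, 31), (226, 41)]
500 [(196, 25), (218, 37), (220, 38), (222, 37), (224, 39)]
600 [(194, 25), (216, 35), (218, 36), (220, 36), (222, 36)]
[127 127 126 123 124 131 127 116  39  38  31  32  31  32  31  33  32  31
  32  31]
```

Run:
```python
from h import *
d=wcam();axn(d,(285,223.2),(600,219),(271,223.3))
```

```text
theta 11.5 near [-99.9 -29.3] far [96.1 10.5] post dist -44.8
```

```bash
python3 -m handwheel '[[[0.005,0,0,0,0,0.04],[0.005,0,0,0,0,0.04],[0.005,0,0,0,0,0.04],[0,0,0,0,0,0],[-0.01,0,0.002,0,0,0],[0,0.012,0,0,0,0.02],[0,0.012,0,0,0,0.02],[0,0.012,0,0,0,0],[0,0.012,0,0,0,0],[0,0.012,0,0,0,0],[0,0.012,0,0,0,0],[0,0,0,0,0,0]]]'
python3 - <<'E'
from h import *
go((-5,-35),-13,90)
d,g=bar();cv2.imwrite("pics/w13.png",d["img"])
for c in(20,100,200,300,400,500):print(c,[(150+i*2,int(v)) for i,v in enumerate(g[150:250:2,c])if v<45])
for r in(205,211,215):print(r,[(i,int(v)) for i,v in zip(range(0,640,10),g[r,::10])if v<50])
E
```

```text
time_s: 23.62
position: [543.7, -13.4, -12.5]
tool_rot: [-0.013, 0.751, 0.66, 0.006]
ft_force: [0.0, 0.1, -1.0]
width: 0.1
finger_force: 0.0
t 23.62 rack [  0.2 -38.5] z -12.5 rackyaw 91.2 | tool shift mm [ 3.6 -5.1  0.6] rz 0.022 F [ 0.   0.1 -1. ] w 0
20 [(150, 30), (152, 34), (154, 39)]
100 []
200 [(178, 42), (198, 42), (200, 41), (202, 42), (204, 41)]
300 [(192, 33), (194, 33), (196, 35), (198, 33)]
400 [(164, 40), (184, 42), (186, 33), (188, 33), (190, 35), (192, 33), (244, 27), (246, 21), (248, 22)]
500 [(158, 36), (180, 40), (182, 40), (184, 41), (186, 39)]
205 [(120, 41), (130, 42), (140, 42), (150, 42), (160, 42), (170, 41), (180, 42), (190, 42), (200, 44)]
211 []
215 []
```

```bash
python3 -m handwheel '[[[0.005,0,0,0,0,0.01],[0.005,0,0,0,0,0.01],[0.005,0,0,0,0,0],[0.005,0,0,0,0,0],[0.005,0,0,0,0,0],[0.005,0,0,0,0,0],[0.005,0,0,0,0,0],[0.005,0,0,0,0,0],[0.004,0,0,0,0,0],[0,0,0,0,0,0]]]'
python3 - <<'E'
from h import *
go((0,14),-13,90)
d,g=bar();cv2.imwrite("pics/w14.png",d["img"])
for c in(100,200,280,400,500):print(c,[(150+i*2,int(v)) for i,v in enumerate(g[150:240:2,c])if v<45])
print(Rk(ray(d,(200,215),20)))
E
```

```text
time_s: 24.5
position: [548.7, 33.2, -11.1]
tool_rot: [-0.015, 0.757, 0.653, 0.006]
ft_force: [-0.6, -0.6, -0.8]
width: -0.4
finger_force: 0.2
t 24.50 rack [-1.9  8.4] z -11.1 rackyaw 90.1 | tool shift mm [5.6 1.9 2. ] rz 0.002 F [-0.6 -0.6 -0.8] w -0
100 [(150, 41), (152, 41), (154, 42), (156, 41), (176, 38)]
200 [(150, 43), (152, 44), (154, 43), (156, 42), (176, 39), (204, 34), (206, 19), (228, 43), (230, 44)]
280 [(150, 42), (152, 43), (154, 43), (156, 37), (158, 36), (176, 38), (200, 33), (202, 16), (204, 27), (224, 36), (226, 34), (228, 36), (230, 36)]
400 [(150, 35), (152, 35), (154, 37), (156, 36), (158, 37), (176, 40), (198, 27), (200, 42), (216, 43), (218, 35), (220, 36), (222, 36), (224, 37)]
500 [(150, 40), (152, 40), (154, 40), (156, 42), (158, 41), (176, 43), (212, 41), (214, 42), (216, 42), (218, 41)]
[-62.56409299  32.56539208]
```

Run:
```python
from h import *
d=wcam()
for p in((280,227),(400,220.5),(500,215)):print(Rk(ray(d,p,20)))
```

```text
[-21.63806208  25.73631839]
[39.9047026  29.73553777]
[89.97827982 33.03435314]
```

```bash
python3 -m handwheel '[[[0.003,0,0,0,0,0],[0.002,0,0,0,0,0],[0.002,0,0,0,0,0],[0,0,0,0,0,0]]]'
python3 - <<'E'
from h import *
go((0,14),-13,90)
d,g=bar();cv2.imwrite("pics/w15.png",d["img"])
for c in(100,200,280,400,500,560):print(c,[(196+i*2,int(v)) for i,v in enumerate(g[196:244:2,c])if v<48])
E
```

```text
time_s: 24.93
position: [549.7, 39.5, -10.9]
tool_rot: [-0.015, 0.758, 0.652, 0.006]
ft_force: [0.2, -0.9, -1.2]
width: -0.1
finger_force: 0.2
t 24.93 rack [-1.9 14.7] z -10.9 rackyaw 90.1 | tool shift mm [-0.8  1.9  2.1] rz 0.001 F [ 0.2 -0.9 -1.2] w -0
100 []
200 [(222, 44), (224, 45), (226, 44), (228, 43)]
280 [(222, 34), (224, 36), (226, 36), (228, 35)]
400 [(220, 44), (222, 35), (224, 35), (226, 35), (228, 36)]
500 [(222, 42), (224, 41), (226, 41), (228, 44)]
560 []
```

```bash
for i in 1 2; do python3 -m handwheel '[[[0.001,0,0,0,0,0],[0,0,0,0,0,0]]]' | grep -E 'position|ft'; done
python3 -m handwheel '[[[0.001,0,0,0,0,0],[0.001,0,0,0,0,0],[0,0,0,0,0,0]]]' | grep -E 'position|ft'
```

```text
position: [549.8, 40.1, -10.9]
ft_force: [0.7, 0.2, -0.1]
position: [549.8, 40.5, -10.8]
ft_force: [-1.6, -2.9, 0.2]
position: [549.9, 40.7, -10.8]
ft_force: [-3.4, -13.7, 0.9]
```

```bash
python3 -m handwheel '[[[-0.005,0,0,0,0,0],[-0.01,0,0,0,0,0],[-0.01,0,0,0,0,0],[-0.01,0,0,0,0,0],[0,0,-0.02,0,0,0],[0,0,-0.03,0,0,0],[0,0,-0.03,0,0,0],[0,0,-0.03,0,0,0],[0,0,-0.03,0,0,0],[0,0,-0.03,0,0,0],[0,0,-0.03,0,0,0],[0,0,-0.03,0,0,0],[0,0,0,0,0,0],[0,0,0,0,0,0]]]'
python3 - <<'E'
from h import *
d,g=bar();cv2.imwrite("pics/w16.png",d["img"])
for p in((-140,45),(140,45),(0,35)):print(proj(d,np.r_[W(p),20]))
E
```

```text
time_s: 26.73
position: [547.7, 0.7, 219.3]
tool_rot: [-0.014, 0.758, 0.652, 0.007]
ft_force: [0.1, 0.0, -0.6]
width: -0.2
finger_force: 0.0
[206.86607294 120.33589215]
[433.93322342 120.45387497]
[319.87886483 128.74599856]
```

View pics/w16.png

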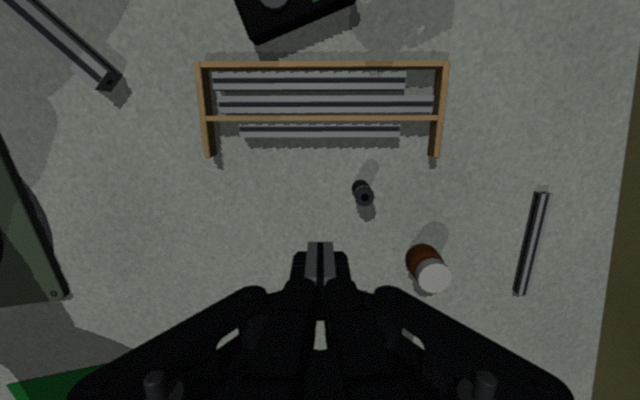

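The wrist view shows the bar in the bay from (240,131) to (400,131), parallel to the back wall, with post and jar standing in place. I'll check the gap to the wall.

Run:
```python
from h import *
d,g=bar();
for c in(250,290,350,390):print(c,g[110:144,c])
for p in((250,128),(390,128)):print(Rk(ray(d,p,20)))
for p in((250,121),(390,121)):print(Rk(ray(d,p,26)))
```

```text
250 [106 105  92  65  50  61  83  95  97  95  86  72  63  71  89  98  84  57
  37  32  39  60  88 104 106 105 100  86  70  61  60  61  62  61]
290 [109 108  94  68  57  73  94 104 106 102  92  76  65  70  85  91  76  51
  36  34  44  69  94 106 108 106 100  83  67  61  61  61  61  61]
350 [109 103  85  62  56  73  93 102 103  98  86  71  67  79  97  99  78  51
  35  32  42  67  94 106 108 107 100  84  68  63  63  63  62  63]
390 [106 101  83  62  60  77  94 100 100  96  85  69  62  71  91  96  76  50
  33  30  42  65  89 102 104 103  97  81  67  62  61  62  65  66]
[-87.71778645  35.97067253]
[85.6012095  36.15550464]
[-85.67356771  44.4253587 ]
[83.72524938 44.55151459]
```

```bash
python3 -c "
from cell import ticket
print(ticket.close_job())"
```

```text
the job is handed in; nothing more can be done
None
```

The profile lies flat in the front bay, parallel to the back wall and against it to within what the camera can measure. It went in far end first behind the post, then the near end was swung in. I saw no sign of the jar, screwdriver or multimeter being touched, and handed the job in at about 27 s.

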